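# Set the axle upright and hold a spread snap ring at its groove

## Task

Tilt the axle stub in its work holder upright and leave it so. Then take the ring pliers from their rest, squeeze the handles fully so that the snap ring on their tips is spread, lower the spread ring level over the free end of the axle and down it to the groove just above the pulley, keeping it spread all the way. Finish while still holding the pliers squeezed, with the spread ring centred around the groove; do not let go, and leave the bottle, basket, loose pulley and screwdriver alone.

Things in the scene. Friction and masses are not known exactly. Their poses are not given: they have to be found in the camera images.
- holder: Fixed tilting work holder: grey base plate 130 x 120 mm, 12 mm thick, with two ears (100 mm over their outsides, along its x) that carry the tilt hinge. Origin: centre of the underside, on the table; x runs along the hinge axis.
- pivot (a point): Point on the hinge axis of the work holder, below the axle, 35 mm above the table; x along the hinge axis.
- axle (a joint): Tilt of the axle stub (rad): 0 is upright, with positive values it leans towards the holder's -y side; travel -0.35 to 0.8 with no catch or stop at 0. It starts leaning at 0.4 to 0.7. The hinge is stiff: it stays where it is left and turns under about 5 to 9 N of sideways push near the axle's free end.
- groove (a point): Middle of the ring groove, on the axis of the axle stub, 43 mm from the hinge axis; z along the axle to its free end. The groove is 32 mm in diameter and runs from 40 to 46 mm from the hinge axis. Right below it, 25 to 40 mm, is a toothed pulley, 64 mm across.
- axle_end (a point): Centre of the free end face of the steel axle stub, 80 mm from the hinge axis; z along the axle. The plain shaft is 36 mm in diameter from 46 to 72 mm from the hinge axis, then a cone narrows to 26 mm diameter at the end.
- rest: Fixed wooden tool rest, 90 mm wide, with a post and a crossbar whose tops are 82 mm above the table; the pliers lie across them. Origin on the table; at the start the grip point of the pliers is 100 mm from it towards its -x, and the pliers point along its x.
- grip (a point): Grip point of the ring pliers, half-way between their handles and half-way up them, 90 mm above the table at the start; x to the tips, y across the handles, z up. The handles are black bars 16 mm tall, 10 mm thick; here they measure 58 mm over their outer sides when open, 39 mm fully squeezed (then parallel). Free to grip from above within 12 mm of this point along x.
- ring (a point): Where the axle's axis must pass in the spread ring: 116 mm ahead of the grip point, 58 mm below it, at the ring's mid-thickness; z is the ring's axis. The ring is a dark steel C, 4 mm thick, inner diameter 34 mm at rest, open towards the handles; spread it clears the shaft by 2 mm all round this point. The jaws' underside is 50 mm higher. On the pulley's face the ring lies 1 mm below the groove's middle.
- jaw_left (a joint): Spread of the pliers (rad): 0 with the handles open and the ring closed, 0.139 with the handles squeezed to their stop and the ring fully spread. A spring opens the handles; about 8 N on each handle squeezes them to the stop.
- bottle: Bystander: green glass bottle, 64 mm across, 210 mm tall. Origin under its centre.
- basket: Bystander: open blue plastic basket 130 x 200 x 70 mm. Origin under its centre.
- pulley: Bystander: loose toothed steel pulley lying flat, 64 mm across, 15 mm tall. Origin under its centre.
- screwdriver: Bystander: screwdriver lying flat, about 200 mm long along its x. Origin under its middle.
- pliers: The ring pliers, about 0.23 kg, lying level. Origin: middle of the steel bridge that joins the handles, 67 mm ahead of the grip point; x to the tips, z up. Handles reach 112 mm behind it; balance point about 20 mm behind it. Two thin steel tips bend down at its front and carry the ring.
Things that resemble listed ones, but are neither listed nor needed, are in the scene too. What is shaped like the pliers but purple is not meant.

How it is judged:
By the outcome, as a careful person would: the job done as asked, in the order asked, and still so for the second after the job is handed in, while the arm keeps its last pose, push and grip.
It also fails if it takes over 56 s, if anything falls off the work surface, if the arm or the gripper's body presses on something with over 40 N, if the wrist force passes 120 N, or if a joint passes its speed limit or range.

## Robot

A 6-joint arm with a two-finger parallel gripper is mounted at the origin on the work surface. World frame = base frame: x ahead of the robot, y to its left, z up, the work surface at z = 0. Lengths are in m, angles in rad, forces in N, time in s.
With the tool pointing down it reaches from about 0.25 to 0.775 m from the base axis. Payload 4 kg.
Tool frame: the origin (TCP) lies midway between the tips of the shut fingers; the grasp point (between the pads) lies 19 mm behind it (r.grip_depth is the distance from the TCP to the grasp point, in m); y points along the fingers, z is the direction in which the jaws open and shut, and the axes are right-handed (so a half turn about y gives the same grasp; the last joint's range is limited). The gripper opens to 85 mm and grips with 20 to 120 N. Pads are 22 mm wide; open, the fingers measure 114 mm over their backs; the gripper's body (76 mm by 85 mm) begins 54 mm behind the grasp point. The pads swing forward as they close: fully open they stand 13 mm farther back than shut.
Start: joints at [-0.103, 0.087, 1.371, -0, 1.684, -0.103], TCP at [0.55, -0, 0.231] pointing down, gripper open.
Joint ranges: [-3.1, 3.1], [-0.76, 2.03], [0.27, 2.55], [-1.08, 4.22], [0.17, 2.65], [-2.57, 2.57]. Speed limits (rad/s): [2.79, 2.79, 3.14, 3.14, 3.14, 3.14].

## Interface

Orientations are given as a unit quaternion [x, y, z, w].
In Python, from workcell import r, eyes, ticket, nets gives the robot as it stands.
- The arm moves only by the tool carry_out, never from a script. Its argument "deltas" is a list of rows, each an object with "turn": the turn, a rotation vector about the tool's x, y, z in rad, a list of three; "slide": the shift along the tool's x, y, z in mm, a list of three; "grip": the gripper's target within -1 to 1 (fully open at 1, half-way at 0, shut at -1). In form: [{"turn": [ax, ay, az], "slide": [x, y, z], "grip": grip}, ...]. A call has 1 to 12 rows; each row is the pose to reach, as a shift and turn from the pose commanded when the call began, along the tool's axes at that moment; what a row does not reach only later rows make up. A row lasts 1/10 s, in which the tool goes at most 50 mm and 8.59 degrees, less where a joint would pass 70% of its speed; a pose out of reach is approached as far as the arm can. A call with a gripper value outside its range is refused whole. The fingers move at their own pace and stop on an object; the grip force is fixed at half the most. Time passes only in rows, so rows that repeat a pose let the fingers close. It gives the time, the measured TCP pose, the force and the opening at its end, in the units of the state.
- r.get_state(): the state, without advancing time (a new reading comes with each control period).
- eyes.camera(name): name is "scene" or "side" or "wrist"; returns the picture (420x560x3 uint8, red, green, blue); there is no depth.
- eyes.get_calibration(name): a dict with "camera_matrix" (3x3 intrinsics, pixels), "R" (3x3) and "t" (3): a world point X has camera coordinates R X + t; the wrist camera has in their place "mount" (4x4, takes a point from camera to tool coordinates, whose origin is the TCP and whose axes are the tool frame's). Camera axes: x right, y down, z forward; pixel columns grow to the right and rows downward; lengths in m; the calibration is good to about 2 mm. The wrist camera is an equidistant fisheye: a pixel r from the principal point sees the ray r / f radians off the axis. A picture is of the moment at which its call begins: read the wrist's pose just before it. get_calibration takes no time and is no camera call.
- ticket.job_done(): hands the job in, once; it reports no verdict.
Trained networks look in the newest picture that a camera, given by its name, has taken for a name from the list of things; names that differ only in an ending like _2 or _b are one class to them, and where a whole thing is asked for, a point or a joint stands for the part that bears it (a point fixed in the world has none). Each returns a list of dicts, best first, with "score" (0 to 1); they miss things now and then, are a little off and sometimes report something else, mostly with a low value. They report only what shows in the picture. A call takes as long as a camera call. They do not tell look-alikes from the thing itself.
- nets.regions_of(thing, camera): "pixels" (420x560 bool, what is visible of it) and "box" ([left, top, right, bottom] in pixels, round what is visible of it).
The state is a dict: "time_s": time; "joint_pos": joint angles; "qvel": joint speeds; "tau": joint torques, N m; "tcp_pos": TCP position; "orientation": TCP orientation; "force": force on the tool from outside, world axes, zero at the start; "ft_torque": the same for the moment, N m; "finger_gap": opening from 0.0 (shut) to 1.0 (fully open).
Only numpy, scipy, OpenCV 4.12 (cv2) and the standard library are available. Lean on these libraries where they do the work, as an engineer would, in place of code of your own. Each camera call takes 0.05 s, during which the arm holds its last target. There are 200 camera calls.

## Working session

There is one attempt and no reset: what is moved stays moved. The work goes in short steps, Python scripts to look and compute and a tool call to move; the robot and the scene stay as the last step left them, time stands still between calls to the robot, and variables do not carry over. Pictures are saved under pics/ and viewed, about 8 in all and at most 12, crops included, and the job is handed in when it is done.

Besides the shell and the picture viewer there is one more tool, called after ">>>" by a JSON object that holds its "op" and its "data", one argument or row to a line. carry_out: Moves the arm, as the interface text tells. Its arguments: {"type":"object","properties":{"deltas":{"type":"array"}},"required":["deltas"]}

```bash
mkdir -p pics; ls
cat > h.py <<'E'
import numpy as np, cv2
from workcell import r, eyes, ticket, nets
from scipy.spatial.transform import Rotation as Rn
def save(n,im,s=1): cv2.imwrite('pics/'+n,cv2.resize(im[:,:,::-1],None,fx=s,fy=s,interpolation=cv2.INTER_CUBIC))
def cal(n):
    c=eyes.get_calibration(n); return {k:np.array(v) for k,v in c.items() if k in('camera_matrix','R','t','mount')}
def ray(n,uv):  # fixed cams
    c=cal(n); d=c['R'].T@np.linalg.inv(c['camera_matrix'])@np.array([*uv,1.]); return -c['R'].T@c['t'],d/np.linalg.norm(d)
def atz(n,uv,z):
    o,d=ray(n,uv); return o+d*(z-o[2])/d[2]
def tri(uv1,uv2,n1='scene',n2='side'):
    o1,d1=ray(n1,uv1);o2,d2=ray(n2,uv2)
    s=np.linalg.lstsq(np.c_[d1,-d2],o2-o1,rcond=None)[0];a=o1+s[0]*d1;b=o2+s[1]*d2
    return (a+b)/2,np.linalg.norm(a-b)
def proj(n,X):
    c=cal(n);p=(c['camera_matrix']@(c['R']@np.atleast_2d(X).T+c['t'][:,None])).T;return p[:,:2]/p[:,2:]
def wpose(st=None):
    st=st or r.get_state();T=np.eye(4);T[:3,:3]=Rn.from_quat(st['orientation']).as_matrix();T[:3,3]=st['tcp_pos'];return T
def wproj(X,T):
    c=cal('wrist');M=np.linalg.inv(T@c['mount']);p=(M[:3,:3]@np.atleast_2d(X).T+M[:3,3:]).T
    K=c['camera_matrix'];th=np.arctan2(np.hypot(p[:,0],p[:,1]),p[:,2]);ph=np.arctan2(p[:,1],p[:,0])
    return np.c_[K[0,2]+K[0,0]*th*np.cos(ph),K[1,2]+K[1,1]*th*np.sin(ph)]
def wray(uv,T):
    c=cal('wrist');K=c['camera_matrix'];a=(uv[0]-K[0,2])/K[0,0];b=(uv[1]-K[1,2])/K[1,1];th=np.hypot(a,b);s=np.sinc(th/np.pi)
    d=np.array([a*s,b*s,np.cos(th)]);M=T@c['mount'];return M[:3,3],M[:3,:3]@d
E
python3 - <<'E'
from h import *
a=[]
for n in('scene','side'):
    im=eyes.camera(n); save(n+'0.png',im,1.4)
    for t in('pliers','axle','holder','rest','ring','bottle','basket','pulley','screwdriver'):
        print(n,t,[(round(d['score'],2),[int(x) for x in d['box']]) for d in nets.regions_of(t,n)][:3])
    c=cal(n);print(-c['R'].T@c['t'],c['R'][2])
T=wpose();print(T.round(3),r.grip_depth,cal('wrist'),r.get_state())
E
```

```text
pics
scene pliers [(0.81, [324, 173, 373, 231]), (0.67, [256, 163, 286, 206])]
scene axle [(0.58, [176, 214, 208, 247])]
scene holder [(0.88, [170, 216, 231, 272])]
scene rest [(0.83, [321, 181, 382, 244])]
scene ring [(0.92, [326, 175, 373, 230]), (0.87, [263, 165, 284, 205]), (0.8, [414, 183, 449, 228])]
scene bottle [(0.73, [84, 141, 118, 222])]
scene basket [(0.79, [377, 147, 458, 191])]
scene pulley [(0.57, [313, 266, 341, 286])]
scene screwdriver [(0.97, [224, 265, 238, 327])]
[ 1.49121217 -0.22281804  0.72132754] [-0.80555411  0.19649043 -0.55899381]
side pliers [(0.93, [189, 214, 253, 247]), (0.84, [243, 151, 301, 174]), (0.63, [245, 112, 289, 146])]
side axle [(0.91, [324, 260, 360, 288])]
side holder [(0.75, [306, 255, 376, 312])]
side rest [(0.91, [249, 164, 310, 197])]
side ring [(0.67, [241, 113, 287, 145]), (0.55, [192, 216, 256, 246])]
side bottle [(0.56, [260, 347, 292, 420])]
side basket [(0.95, [185, 104, 231, 161]), (0.27, [354, 242, 428, 255])]
side pulley []
side screwdriver [(0.74, [243, 148, 297, 165]), (0.59, [361, 243, 430, 256])]
[ 0.32708378 -0.79543056  0.
[... 676 characters left out ...]
         1.00000000e+00]])} {'time_s': 1.0, 'joint_pos': array([-1.03166794e-01,  8.71880673e-02,  1.37070237e+00,  2.55802222e-05,
        1.68360012e+00, -1.03088438e-01]), 'qvel': array([ 0.00100046,  0.0002511 , -0.00111173,  0.00179234, -0.00061081,
        0.00012833]), 'tau': array([ 4.89999729e-04, -3.51731479e+01, -3.13471091e+01, -2.76474498e-05,
        2.43367658e-04,  9.98346579e-07]), 'tcp_pos': array([ 5.50015082e-01, -3.46175903e-05,  2.31346204e-01]), 'orientation': array([ 0.49995139, -0.49999652,  0.50004122, -0.50001087]), 'force': array([ 1.34528865,  0.21868179, -0.86954248]), 'ft_torque': array([-0.04611572,  0.01338834, -0.0016741 ]), 'finger_gap': 1.0003566619828776}
```

View pics/scene0.png

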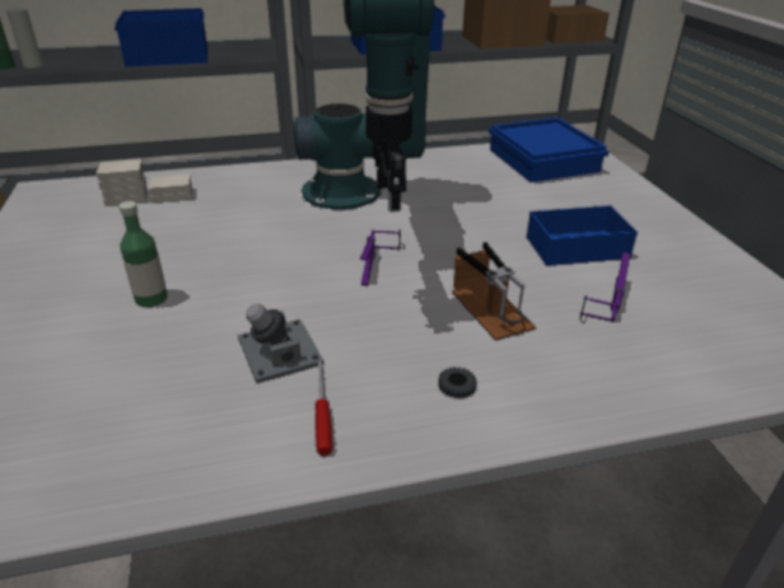

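View pics/side0.png

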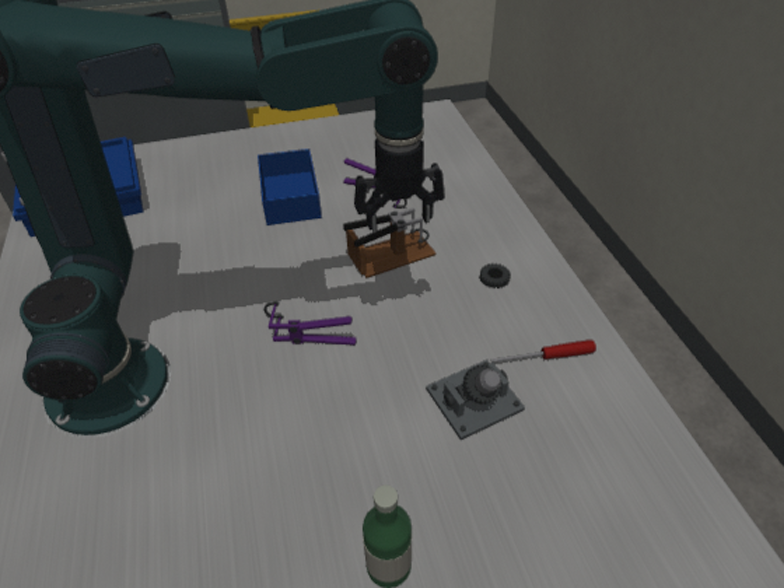

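Run:
```python
from h import *
for n,P in(('scene',[(238,344),(257,379),(322,359),(300,323)]),('side',[(428,389),(462,435),(524,407),(490,362)])):
    q=np.array([atz(n,np.array(p)/1.4,.010) for p in P]);print(n,q.round(3)[:,:2],q.mean(0).round(3),np.linalg.norm(q-np.roll(q,-1,0),axis=1).round(3))
print('axle end',tri((256/1.4,312/1.4),(489/1.4,379/1.4)))
# pliers handles: rear ends & bridge
print('bridge',tri((498/1.4,272/1.4),(405/1.4,220/1.4)))
print('rearL',tri((458/1.4,250/1.4),(357/1.4,242/1.4)),'rearR',tri((486/1.4,246/1.4),(346/1.4,226/1.4)))
for n,p in(('scene',(458,252)),('scene',(486,246)),('scene',(500,272)),('scene',(488,270)),('side',(357,242)),('side',(346,226)),('side',(405,220)),('side',(412,232))): print(n,p,atz(n,np.array(p)/1.4,.09).round(3))
```

```text
scene [[ 0.596 -0.285]
 [ 0.696 -0.257]
 [ 0.67  -0.144]
 [ 0.559 -0.17 ]] [ 0.63  -0.214  0.01 ] [0.104 0.116 0.114 0.121]
side [[ 0.55  -0.178]
 [ 0.576 -0.283]
 [ 0.698 -0.261]
 [ 0.679 -0.152]] [ 0.626 -0.218  0.01 ] [0.108 0.124 0.11  0.131]
axle end (array([ 0.62890603, -0.24627455,  0.09773659]), np.float64(0.00260829016729042))
bridge (array([0.61396826, 0.19055128, 0.10240241]), np.float64(0.009479955834840138))
rearL (array([0.50327791, 0.15382602, 0.09323158]), np.float64(0.0014678796289193832)) rearR (array([0.49391976, 0.21649249, 0.08881561]), np.float64(0.0015740724822496794))
scene (458, 252) [0.505 0.154 0.09 ]
scene (486, 246) [0.495 0.217 0.09 ]
scene (500, 272) [0.591 0.208 0.09 ]
scene (488, 270) [0.58  0.188 0.09 ]
side (357, 242) [0.504 0.157 0.09 ]
side (346, 226) [0.494 0.214 0.09 ]
side (405, 220) [0.618 0.198 0.09 ]
side (412, 232) [0.621 0.156 0.09 ]
```

Candidates for the pliers (scene picture at 1.4x): the black-handled pair on the wooden rest at (490,275), a purple pair at (370,258), and a purple pair at (620,285). By the description I choose the black pair on the rest. The axle is in the grey holder at (280,345), leaning towards -y, and the loose pulley at (457,382) is a bystander. I'll move over the holder first.

>>> {"op": "carry_out", "data": {
  "deltas": [
    {"turn":[0,0.136,0],"slide":[40,0,14],"grip":1},
    {"turn":[0,0.272,0],"slide":[80,0,28],"grip":1},
    {"turn":[0,0.408,0],"slide":[120,0,42],"grip":1},
    {"turn":[0,0.544,0],"slide":[160,0,56],"grip":1},
    {"turn":[0,0.68,0],"slide":[195,0,68],"grip":1},
    {"turn":[0,0.816,0],"slide":[225,0,78],"grip":1},
    {"turn":[0,0.952,0],"slide":[225,0,78],"grip":1},
    {"turn":[0,1.088,0],"slide":[225,0,78],"grip":1},
    {"turn":[0,1.224,0],"slide":[225,0,78],"grip":1},
    {"turn":[0,1.36,0],"slide":[225,0,78],"grip":1},
    {"turn":[0,1.36,0],"slide":[225,0,78],"grip":1}
  ]
}}

```text
time_s: 2.1
tcp_pos: [0.628, -0.2251, 0.2311]
orientation: [-0.075, 0.703, -0.703, 0.074]
force: [-0.4, -0.3, -0.1]
finger_gap: 0.998
```

Run:
```python
from h import *
T=wpose();np.save('T1.npy',T);print(T.round(3),r.get_state()['joint_pos'].round(2),r.get_state()['force'])
im=eyes.camera('wrist');np.save('w1.npy',im);save('w1.png',im,1.4)
```

```text
[[-0.978 -0.     0.209  0.628]
 [-0.209  0.    -0.978 -0.225]
 [ 0.    -1.    -0.     0.231]
 [ 0.     0.     0.     1.   ]] [-0.43  0.35  1.05  0.    1.73  0.93] [-0.40029444 -0.34584    -0.09718015]
```

View pics/w1.png

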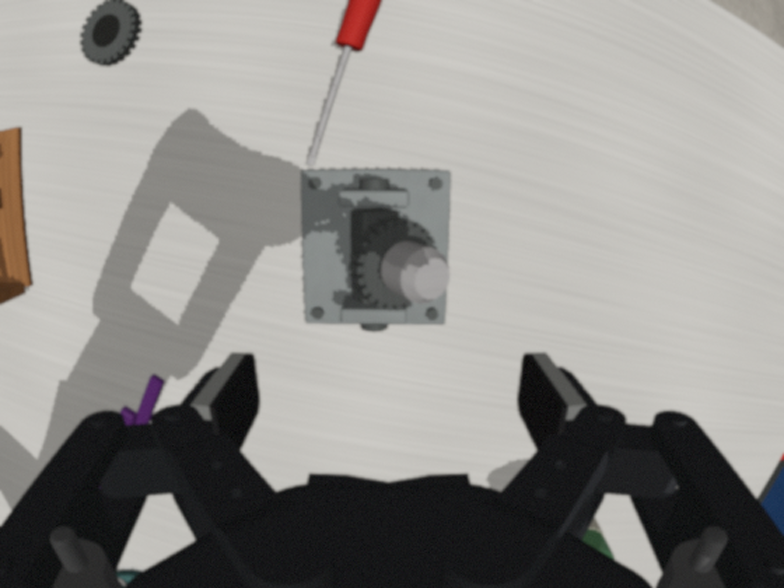

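The wrist picture shows the holder plate corners at (302,170), (450,170), (446,324) and (306,324), with the axle leaning to the right and its end at about (433,279).

Run:
```python
from h import *
T=np.load('T1.npy')
def wz(uv,z):
    o,d=wray(np.array(uv)/1.4,T);return o+d*(z-o[2])/d[2]
q=np.array([wz(p,.012) for p in[(302,170),(450,170),(446,324),(306,324)]])
print(q.round(4)[:,:2],q.mean(0).round(4),np.linalg.norm(q-np.roll(q,-1,0),axis=1).round(3))
a=q[0]+q[1]-q[2]-q[3];yaw=np.arctan2(a[1],a[0]);b=q[0]+q[3]-q[1]-q[2];print('yaw',np.degrees(yaw),np.degrees(np.arctan2(b[1],b[0])-np.pi/2))
# hinge pin ends at z .035
for p in[(373,180),(373,327)]: print('pin',wz(p,.035).round(4))
c=q.mean(0);yh=np.array([-np.sin(yaw),np.cos(yaw)]);xh=np.array([np.cos(yaw),np.sin(yaw)])
for L in np.arange(.3,.75,.05):
    X=np.r_[c[:2]-yh*.08*np.sin(L),.035+.08*np.cos(L)];print(round(L,2),X.round(3),(wproj(X,T)*1.4).round(0),(proj('scene',X)*1.4).round(),(proj('side',X)*1.4).round())
Ri=T[:3,:3].T
print(Ri@np.r_[c[:2]-T[:2,3],0]*1000)
```

```text
[[ 0.6753 -0.1438]
 [ 0.6993 -0.2587]
 [ 0.5735 -0.2859]
 [ 0.5483 -0.1691]] [ 0.6241 -0.2144  0.012 ] [0.117 0.129 0.12  0.129]
yaw 11.742678037838854 11.980586733351682
pin [ 0.6793 -0.2015  0.035 ]
pin [ 0.5667 -0.2247  0.035 ]
0.3 [ 0.629 -0.238  0.111] [[411. 281.]] [[260. 305.]] [[487. 369.]]
0.35 [ 0.63  -0.241  0.11 ] [[417. 280.]] [[258. 306.]] [[489. 371.]]
0.4 [ 0.63  -0.245  0.109] [[423. 280.]] [[256. 308.]] [[490. 373.]]
0.45 [ 0.631 -0.248  0.107] [[429. 279.]] [[254. 309.]] [[491. 376.]]
0.5 [ 0.632 -0.252  0.105] [[434. 278.]] [[252. 310.]] [[492. 378.]]
0.55 [ 0.633 -0.255  0.103] [[440. 277.]] [[250. 312.]] [[493. 380.]]
0.6 [ 0.633 -0.259  0.101] [[445. 277.]] [[248. 313.]] [[494. 382.]]
0.65 [ 0.634 -0.262  0.099] [[449. 276.]] [[246. 315.]] [[495. 385.]]
0.7 [ 0.635 -0.265  0.096] [[454. 275.]] [[244. 317.]] [[496. 387.]]
[ 1.58154065e+00  1.55105748e-03 -1.12850778e+01]
```

>>> {"op": "carry_out", "data": {
  "deltas": [
    {"turn":[0,0,0],"slide":[2,30,9],"grip":1},
    {"turn":[0,0,0],"slide":[2,70,9],"grip":1},
    {"turn":[0,0,0],"slide":[2,110,9],"grip":1},
    {"turn":[0,0,0],"slide":[2,140,9],"grip":1},
    {"turn":[0,0,0],"slide":[2,156,9],"grip":1},
    {"turn":[0,0,0],"slide":[2,156,9],"grip":1},
    {"turn":[0,0,0],"slide":[2,156,3],"grip":1},
    {"turn":[0,0,0],"slide":[2,154,-3],"grip":1},
    {"turn":[0,0,0],"slide":[2,151,-8],"grip":1},
    {"turn":[0,0,0],"slide":[2,148,-11],"grip":1},
    {"turn":[0,0,0],"slide":[2,148,-11.3],"grip":1}
  ]
}}

```text
time_s: 3.25
tcp_pos: [0.625, -0.216, 0.086]
orientation: [0.073, -0.701, 0.705, -0.076]
force: [1.6, -4.7, -0.6]
finger_gap: 1.0
```

>>> {"op": "carry_out", "data": {
  "deltas": [
    {"turn":[0,0,0],"slide":[0,0,0],"grip":0.6},
    {"turn":[0,0,0],"slide":[0,0,0],"grip":0.3},
    {"turn":[0,0,0],"slide":[0,0,0],"grip":0.1},
    {"turn":[0,0,0],"slide":[0,0,0],"grip":-0.1},
    {"turn":[0,0,0],"slide":[0,0,0],"grip":-0.2},
    {"turn":[0,0,0],"slide":[0,0,0],"grip":-0.3},
    {"turn":[0,0,0],"slide":[0,0,0],"grip":-0.3},
    {"turn":[0,0,0],"slide":[0,0,0],"grip":-0.3}
  ]
}}

```text
time_s: 4.05
tcp_pos: [0.6312, -0.2284, 0.1002]
orientation: [0.064, -0.691, 0.715, -0.081]
force: [0.1, -19.8, 24.9]
finger_gap: 0.375
```

Run:
```python
from h import *
s=r.get_state();T=wpose(s);np.save('T2.npy',T);print(s['force'],s['finger_gap'],s['tcp_pos'],s['time_s'])
im=eyes.camera('wrist');save('w2.png',im,1.2)
```

```text
[  0.12693608 -19.82736027  24.91994795] 0.374976234086944 [ 0.63122823 -0.22841217  0.10018039] 4.05
```

View pics/w2.png

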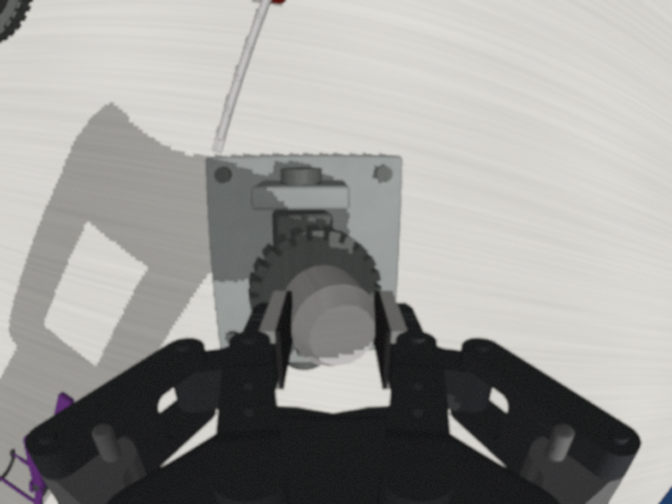

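The fingertips swung down onto the tilted pulley and pushed the compliant arm up by 14 mm. I'll open, raise and close again higher up.

>>> {"op": "carry_out", "data": {
  "deltas": [
    {"turn":[0,0,0],"slide":[0,0,0],"grip":0.3},
    {"turn":[0,0,0],"slide":[0,-8,0],"grip":0.3},
    {"turn":[0,0,0],"slide":[0,-16,0],"grip":0.3},
    {"turn":[0,0,0],"slide":[0,-16,0],"grip":0.3},
    {"turn":[0,0,0],"slide":[0,-16,0],"grip":0},
    {"turn":[0,0,0],"slide":[0,-16,0],"grip":-0.2},
    {"turn":[0,0,0],"slide":[0,-16,0],"grip":-0.3},
    {"turn":[0,0,0],"slide":[0,-16,0],"grip":-0.3},
    {"turn":[0,0,0],"slide":[0,-16,0],"grip":-0.3}
  ]
}}

```text
time_s: 5.0
tcp_pos: [0.6272, -0.2211, 0.1087]
orientation: [0.069, -0.697, 0.709, -0.078]
force: [-1.0, -11.2, 17.5]
finger_gap: 0.354
```

Run:
```python
from h import *
s=r.get_state();T=wpose(s);print(T.round(4),s['ft_torque'])
print('offset of TCP from pivot in holder axes mm'); 
y=np.radians(11.9);R=np.array([[np.cos(y),np.sin(y)],[-np.sin(y),np.cos(y)]]);print(R@(T[:2,3]-[.6242,-.2142])*1000, 'tool axis in holder',R@T[:2,1])
```

```text
[[-0.9782  0.0141  0.207   0.6272]
 [-0.2072 -0.016  -0.9782 -0.2211]
 [-0.0105 -0.9998  0.0185  0.1087]
 [ 0.      0.      0.      1.    ]] [-2.29297579  0.20100356 -0.07934079]
offset of TCP from pivot in holder axes mm
[ 1.5423669  -7.39628727] tool axis in holder [ 0.01047096 -0.01853465]
```

>>> {"op": "carry_out", "data": {
  "deltas": [
    {"turn":[0,0,0],"slide":[0,0,0],"grip":0.4},
    {"turn":[0,0,0],"slide":[0,0,0],"grip":0.4},
    {"turn":[0,0,0],"slide":[0,6,0],"grip":0.4},
    {"turn":[0,0,0],"slide":[0,12,0],"grip":0.4},
    {"turn":[0,0,0],"slide":[0,12,-3],"grip":0.2},
    {"turn":[0,0,0],"slide":[0,12,-3],"grip":0},
    {"turn":[0,0,0],"slide":[0,12,-3],"grip":-0.2},
    {"turn":[0,0,0],"slide":[0,12,-3],"grip":-0.3},
    {"turn":[0,0,0],"slide":[0,12,-3],"grip":-0.3},
    {"turn":[0,0,0],"slide":[0,12,-3],"grip":-0.3}
  ]
}}

```text
time_s: 6.0
tcp_pos: [0.6234, -0.2151, 0.0883]
orientation: [0.074, -0.701, 0.706, -0.074]
force: [0.6, -7.7, 3.0]
finger_gap: 0.399
```

```bash
cat >> h.py <<'E'
def rep():
    s=r.get_state();T=wpose(s);y=np.radians(11.9);R=np.array([[np.cos(y),np.sin(y)],[-np.sin(y),np.cos(y)]])
    print('holder-frame TCP mm',(R@(T[:2,3]-[.6242,-.2142])*1000).round(1),'z',T[2,3].round(4),'tool axis',(R@T[:2,1]).round(3),'F',(R@s['force'][:2]).round(1),s['force'][2].round(1),'gap',s['finger_gap']*85,'t',s['time_s'],'tq',s['ft_torque'].round(2))
E
python3 -c "
from h import *
rep()"
```

```text
holder-frame TCP mm [-0.9 -0.7] z 0.0883 tool axis [ 0.    -0.008] F [-1.  -7.6] 3.0 gap 33.88697007760774 t 6.0 tq [-1.44  0.   -0.01]
```

>>> {"op": "carry_out", "data": {
  "deltas": [
    {"turn":[0,0,0],"slide":[0,0,2],"grip":-0.3},
    {"turn":[0,0,0],"slide":[0,0,3],"grip":-0.3},
    {"turn":[0,0,0],"slide":[0,0,3],"grip":-0.3}
  ]
}}

```text
time_s: 6.3
tcp_pos: [0.6235, -0.2153, 0.0883]
orientation: [0.074, -0.702, 0.704, -0.074]
force: [-2.9, -2.7, 6.6]
finger_gap: 0.396
```

```bash
python3 -c "
from h import *
rep()"
```

```text
holder-frame TCP mm [-0.9 -0.9] z 0.0883 tool axis [-0.001 -0.002] F [-3.4 -2.1] 6.6 gap 33.661742641595374 t 6.3 tq [-0.64  0.34 -0.05]
```

>>> {"op": "carry_out", "data": {
  "deltas": [
    {"turn":[0,0,0],"slide":[0,0,0],"grip":0},
    {"turn":[0,0,0],"slide":[0,0,0],"grip":0.5},
    {"turn":[0,0,0],"slide":[0,0,0],"grip":1},
    {"turn":[0,0,0],"slide":[0,0,0],"grip":1},
    {"turn":[0,0,0],"slide":[0,-20,0],"grip":1},
    {"turn":[0,0,0],"slide":[0,-60,0],"grip":1},
    {"turn":[0,0,0],"slide":[0,-100,0],"grip":1},
    {"turn":[0,0,0],"slide":[0,-140,0],"grip":1},
    {"turn":[0,0,0],"slide":[0,-140,0],"grip":1}
  ]
}}

```text
time_s: 7.2
tcp_pos: [0.6264, -0.2152, 0.2362]
orientation: [0.07, -0.701, 0.706, -0.079]
force: [-0.3, 1.1, 0.9]
finger_gap: 1.0
```

Run:
```python
from h import *
rep();T=wpose();np.save('T3.npy',T)
im=eyes.camera('wrist');np.save('w3.npy',im)
y=np.radians(11.9);xh=np.array([np.cos(y),np.sin(y),0]);yh=np.array([-np.sin(y),np.cos(y),0]);P=np.array([.6242,-.2142,.035])
big=cv2.resize(im,None,fx=4,fy=4,interpolation=cv2.INTER_CUBIC)
def circ(h,rad,col):
    t=np.linspace(0,2*np.pi,60);X=P+[0,0,h]+rad*(np.cos(t)[:,None]*xh+np.sin(t)[:,None]*yh)
    cv2.polylines(big,[(wproj(X,T)*4+1.5).astype(np.int32)],True,col,1)
circ(.08,.013,(255,0,0));circ(.072,.018,(255,255,0));circ(.04,.032,(0,255,0))
c=np.array([P+a*.065*xh+b*.06*yh+[0,0,-.023] for a,b in((1,1),(1,-1),(-1,-1),(-1,1))]);cv2.polylines(big,[(wproj(c,T)*4+1.5).astype(np.int32)],True,(0,0,255),1)
u,v=(wproj(P+[0,0,.04],T)[0]*4).astype(int);print(u/4,v/4)
save('w3.png',big[v-290:v+290,u-390:u+390])
```

```text
holder-frame TCP mm [ 1.9 -1.5] z 0.2362 tool axis [ 0.012 -0.008] F [-0.1  1.1] 0.9 gap 85.03950494246797 t 7.2 tq [ 0.04  0.   -0.06]
275.25 191.5
```

View pics/w3.png

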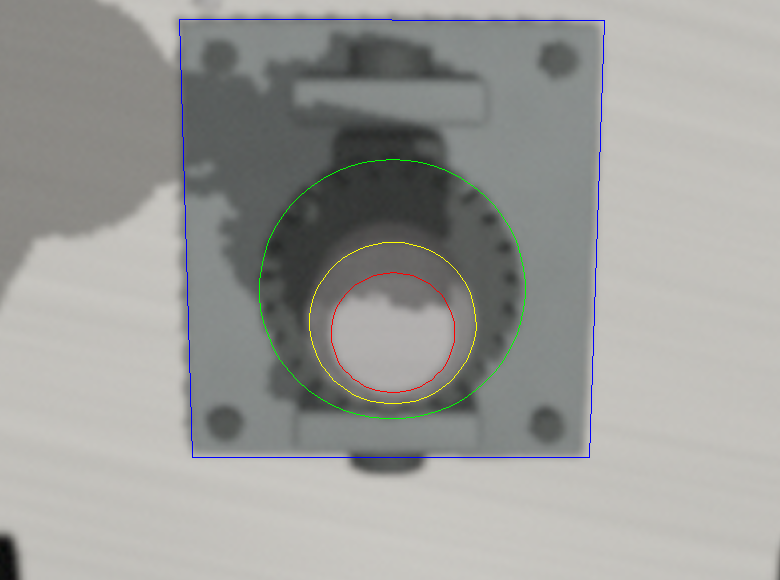

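The overlay (hinge, plate and upright axle model) agrees with the picture: the end face is centred at (393,332), so the axle is upright within about 1°. Next I go over the pliers.

>>> {"op": "carry_out", "data": {
  "deltas": [
    {"turn":[0,0,0],"slide":[-2,-8,-30],"grip":1},
    {"turn":[0,0,0],"slide":[-4,-15,-75],"grip":1},
    {"turn":[0,0,0],"slide":[-6,-15,-120],"grip":1},
    {"turn":[0,0,0],"slide":[-8,-15,-165],"grip":1},
    {"turn":[0,0,0],"slide":[-10,-15,-210],"grip":1},
    {"turn":[0,0,0],"slide":[-12,-15,-255],"grip":1},
    {"turn":[0,0.01,0],"slide":[-14,-15,-300],"grip":1},
    {"turn":[0,0.02,0],"slide":[-16,-15,-345],"grip":1},
    {"turn":[0,0.03,0],"slide":[-18,-15,-385],"grip":1},
    {"turn":[0,0.03,0],"slide":[-20,-15,-410],"grip":1},
    {"turn":[0,0.03,0],"slide":[-20,-15,-410],"grip":1},
    {"turn":[0,0.03,0],"slide":[-20,-15,-410],"grip":1}
  ]
}}

```text
time_s: 8.45
tcp_pos: [0.5568, 0.1909, 0.2405]
orientation: [0.065, -0.704, 0.705, -0.063]
force: [-0.2, -0.5, 0.7]
finger_gap: 1.002
```

Run:
```python
from h import *
s=r.get_state();T=wpose(s);np.save('T4.npy',T);print(T.round(4),s['time_s'])
im=eyes.camera('wrist');np.save('w4.npy',im);save('w4.png',im,1.4)
```

```text
[[-9.835e-01 -2.800e-03  1.811e-01  5.568e-01]
 [-1.811e-01 -1.400e-03 -9.835e-01  1.909e-01]
 [ 3.000e-03 -1.000e+00  9.000e-04  2.405e-01]
 [ 0.000e+00  0.000e+00  0.000e+00  1.000e+00]] 8.45
```

View pics/w4.png

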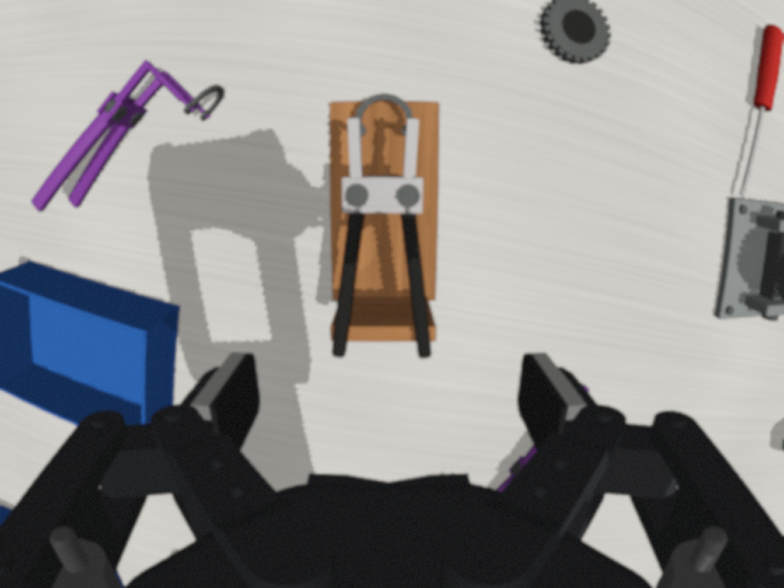

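Run:
```python
from h import *
T=np.load('T4.npy')
def wz(uv,z):
    o,d=wray(np.array(uv)/1.4,T);return o+d*(z-o[2])/d[2]
L=wz((339.5,353),.098);R=wz((424.5,353),.098);m=(L+R)/2
B=(wz((357,195),.1)+wz((408,195),.1))/2; F=(wz((357,214),.098)+wz((410,214),.098))/2
print(L.round(4),R.round(4),m.round(4),B.round(4),F.round(4))
print('sep',np.linalg.norm(L-R),'len',np.linalg.norm(B-m))
d=(B-m)[:2];print('yaw axis',np.degrees(np.arctan2(d[1],d[0])),'yaw perp',np.degrees(np.arctan2(*(L-R)[1::-1]))-90)
u=d/np.linalg.norm(d);g=m[:2]+u*.045;g2=B[:2]-u*.067;print('grip',g,g2)
# ring outer front/lateral at z .032
for p in((352,122),(415,122),(383,96)): print(wz(p,.034).round(4))
print('toolrel mm',T[:3,:3].T@np.r_[g2-T[:2,3],.09-T[2,3]]*1000)
```

```text
[0.4921 0.214  0.098 ] [0.5027 0.1567 0.098 ] [0.4974 0.1853 0.098 ] [0.6025 0.2039 0.1   ] [0.5907 0.2012 0.098 ]
sep 0.05824039879293842 len 0.10680821556873622
yaw axis 10.02515828132011 yaw perp 10.462550452262334
grip [0.54168005 0.19316614] [0.5365491  0.19225909]
[0.6489 0.2365 0.034 ]
[0.6573 0.1897 0.034 ]
[0.6727 0.2171 0.034 ]
toolrel mm [ 19.17916778 150.53217276  -5.14009174]
```

The crop shows the black-handled pliers on the wooden rest: handle rear ends at (340,352) and (424,352), bridge at (383,195), ring at (383,110). The purple pair at the left, (130,130), is a decoy. I'll descend to the handles.

>>> {"op": "carry_out", "data": {
  "deltas": [
    {"turn":[0,0,0],"slide":[10,30,-5],"grip":1},
    {"turn":[0,0,0],"slide":[17,70,-5],"grip":1},
    {"turn":[0,0,0],"slide":[17,105,-5],"grip":1},
    {"turn":[0,0,0],"slide":[17,135,-5],"grip":1},
    {"turn":[0,0,0],"slide":[17,155,-5],"grip":1},
    {"turn":[0,0,0],"slide":[17,167,-5],"grip":1},
    {"turn":[0,0,0],"slide":[17,172,-5],"grip":1},
    {"turn":[0,0,0],"slide":[17,172,-5],"grip":1}
  ]
}}

```text
time_s: 9.3
tcp_pos: [0.54, 0.1919, 0.0702]
orientation: [0.064, -0.704, 0.704, -0.063]
force: [-0.4, 0.1, 1.0]
finger_gap: 0.999
```

Run:
```python
from h import *
s=r.get_state();T=wpose(s);print(T.round(4),s['time_s'],s['force'])
```

```text
[[-9.839e-01 -3.000e-04  1.788e-01  5.400e-01]
 [-1.788e-01 -2.000e-04 -9.839e-01  1.919e-01]
 [ 3.000e-04 -1.000e+00  2.000e-04  7.020e-02]
 [ 0.000e+00  0.000e+00  0.000e+00  1.000e+00]] 9.3 [-0.37101893  0.05507119  0.98646679]
```

Well placed. I'll close, then look.

>>> {"op": "carry_out", "data": {
  "deltas": [
    {"turn":[0,0,0],"slide":[0,2,0],"grip":0.5},
    {"turn":[0,0,0],"slide":[0,2,0],"grip":0.2},
    {"turn":[0,0,0],"slide":[0,2,0],"grip":0},
    {"turn":[0,0,0],"slide":[0,2,0],"grip":-0.5},
    {"turn":[0,0,0],"slide":[0,2,0],"grip":-1},
    {"turn":[0,0,0],"slide":[0,2,0],"grip":-1},
    {"turn":[0,0,0],"slide":[0,2,0],"grip":-1},
    {"turn":[0,0,0],"slide":[0,2,0],"grip":-1}
  ]
}}

```text
time_s: 10.1
tcp_pos: [0.5415, 0.1932, 0.0723]
orientation: [-0.062, 0.705, -0.704, 0.066]
force: [-2.3, 0.5, 9.9]
finger_gap: 0.411
```

Run:
```python
from h import *
s=r.get_state();T=wpose(s);np.save('T5.npy',T);print(T.round(4),s['time_s'],s['force'],s['ft_torque'],s['finger_gap']*85)
im=eyes.camera('wrist');np.save('w5.npy',im);save('w5.png',im,1.4)
```

```text
[[-9.836e-01  5.500e-03  1.800e-01  5.415e-01]
 [-1.800e-01  1.400e-03 -9.837e-01  1.932e-01]
 [-5.700e-03 -1.000e+00 -4.000e-04  7.230e-02]
 [ 0.000e+00  0.000e+00  0.000e+00  1.000e+00]] 10.1 [-2.34478144  0.51008466  9.90225709] [-0.04609262  0.33147144 -0.05031137] 34.96516328115073
```

View pics/w5.png

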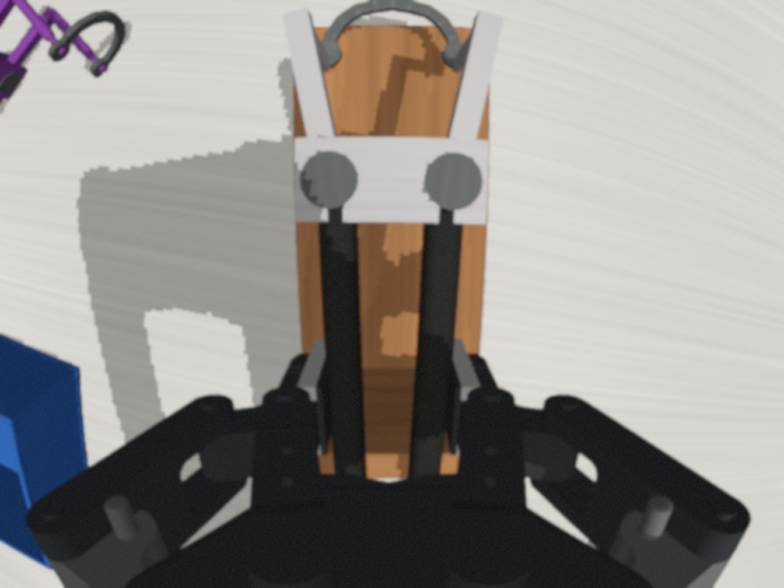

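The handles are squeezed parallel with a pad on each. The ring is spread at the top, its tips at (328,55) and (455,55). Next I lift.

>>> {"op": "carry_out", "data": {
  "deltas": [
    {"turn":[0,0,0],"slide":[0,-4,0],"grip":-1},
    {"turn":[0,0,0],"slide":[0,-10,0],"grip":-1},
    {"turn":[0,0,0],"slide":[0,-20,0],"grip":-1},
    {"turn":[0,0,0],"slide":[0,-35,0],"grip":-1},
    {"turn":[0,0,0],"slide":[0,-55,0],"grip":-1},
    {"turn":[0,0,0],"slide":[0,-75,0],"grip":-1},
    {"turn":[0,0,0],"slide":[0,-95,0],"grip":-1},
    {"turn":[0,0,0],"slide":[0,-110,0],"grip":-1},
    {"turn":[0,0,0],"slide":[0,-120,0],"grip":-1},
    {"turn":[0,0,0],"slide":[0,-120,0],"grip":-1},
    {"turn":[0,0,0],"slide":[0,-120,0],"grip":-1}
  ]
}}

```text
time_s: 11.25
tcp_pos: [0.5396, 0.1925, 0.1878]
orientation: [0.064, -0.704, 0.704, -0.064]
force: [0.1, 0.8, -2.7]
finger_gap: 0.41
```

Run:
```python
from h import *
s=r.get_state();T=wpose(s);np.save('T6.npy',T);print(T.round(4),s['time_s'],s['force'],s['ft_torque'],s['finger_gap']*85)
im=eyes.camera('wrist');np.save('w6.npy',im);s2=eyes.camera('side');sc=eyes.camera('scene')
np.save('sd6.npy',s2);np.save('sc6.npy',sc)
a=cv2.resize(im[0:290],(800,414));
# predicted ring point region in side/scene
up=np.array([-T[0,0],-T[1,0],0]);g=T[:3,3]+[0,0,.022];X=g+.116*up-[0,0,.058];print('ring est',X.round(3),proj('scene',X),proj('side',X))
def crop(n,i):
    u,v=proj(n,(g+X)/2)[0].astype(int);return cv2.resize(i[max(v-45,0):v+45,u-60:u+60][:90,:120],(400,300) if False else None,fx=3.33,fy=3.33,interpolation=cv2.INTER_CUBIC) 
c=np.hstack([crop('scene',sc),crop('side',s2)]);print(c.shape)
c=cv2.resize(c,(800,300));save('w6.png',np.vstack([cv2.resize(im[0:210],(800,300)),c]))
```

```text
[[-9.837e-01 -9.000e-04  1.798e-01  5.396e-01]
 [-1.798e-01 -2.000e-04 -9.837e-01  1.925e-01]
 [ 9.000e-04 -1.000e+00  1.000e-04  1.878e-01]
 [ 0.000e+00  0.000e+00  0.000e+00  1.000e+00]] 11.25 [ 0.12953202  0.84750496 -2.71423016] [-0.0714576   0.07146602  0.04312783] 34.838558031235344
ring est [0.654 0.213 0.152] [[371.4436601  186.38119543]] [[299.5787334  135.09316348]]
(300, 800, 3)
```

View pics/w6.png

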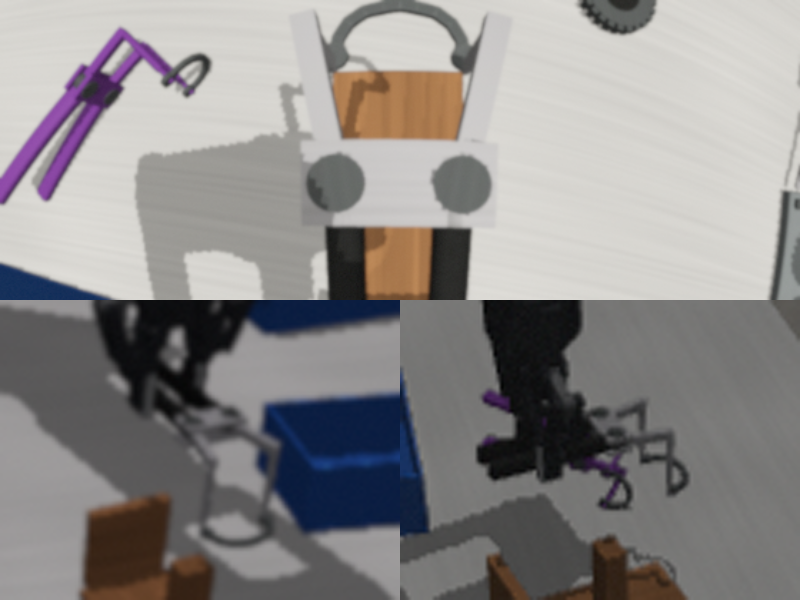

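Run:
```python
from h import *
T=np.load('T6.npy');im=np.load('w6.npy')
t=np.linspace(-np.pi*.75,np.pi*.75,80)
def circ(f,l,h,rad):  # tool coords: x=-f, z=l, y=+down
    P=np.c_[-(f+rad*np.cos(t)),np.full(80,h),l+rad*np.sin(t)];return wproj(P@T[:3,:3].T+T[:3,3],T)
big=cv2.resize(im[0:75,200:360],None,fx=5,fy=5,interpolation=cv2.INTER_CUBIC)
b2=big.copy()
for rad,c in((.020,(255,0,0)),(.0235,(255,255,0))):
    p=((circ(.1133,0,.0403,rad)-[200,0])*5+2).astype(np.int32);cv2.polylines(b2,[p],False,c,1)
save('w7.png',np.vstack([b2[:,:800]]))
print(circ(.1133,0,.0403,.02)[[0,40,79]],circ(.116,0,.0403,.02)[40],circ(.1133,0,.0433,.02)[[0,40]])
# dark-pixel profile down columns/rows in raw image
g=cv2.cvtColor(im,cv2.COLOR_RGB2GRAY).astype(int)
print('col279',g[0:22,279]);
for row in(12,18,24): print(row,[(i+210,v) for i,v in enumerate(g[row,210:350]) if v<125])
```

```text
[[253.8537508   61.14282265]
 [280.38857361   4.3852122 ]
 [304.89637207  61.22138699]] [2.80379696e+02 1.57291634e-01] [[254.22515762  62.01551773]
 [280.33717428   6.05778602]]
col279 [108 111 114 115 116 112  96  96 149 193 211 215 213 211 210 212 214 215
 213 212 212 213]
12 [(243, np.int64(116)), (244, np.int64(110)), (245, np.int64(108)), (246, np.int64(106)), (247, np.int64(106)), (248, np.int64(107)), (249, np.int64(106)), (250, np.int64(107)), (251, np.int64(106)), (252, np.int64(104)), (253, np.int64(98)), (254, np.int64(90)), (255, np.int64(93)), (256, np.int64(110)), (302, np.int64(105)), (303, np.int64(87)), (304, np.int64(85)), (305, np.int64(92)), (306, np.int64(99)), (307, np.int64(104)), (308, np.int64(106)), (309, np.int64(108)), (310, np.int64(107)), (311, np.int64(105)), (312, np.int64(105)), (313, np.int64(106)), (314, np.int64(108)), (315, np.int64(113))]
18 [(238, np.int64(114)), (239, np.int64(108)), (240, np.int64(108)), (241, np.int64(107)), (242, np.int64(108)), (243, np.int64(108)), (244, np.int64(107)), (245, np.int64(102)), (246, np.int64(96)), (247, np.int64(101)), (311, np.int64(102)), (312, np.int64(87)), (313, np.int64(96)), (314, np.int64(107)), (315, np.int64(109)), (316, np.int64(109)), (317, np.int64(106)), (318, np.int64(107)), (319, np.int64(106)), (320, np.int64(110))]
24 [(234, np.int64(119)), (235, np.int64(109)), (236, np.int64(108)), (237, np.int64(106)), (238, np.int64(109)), (239, np.int64(108)), (240, np.int64(106)), (241, np.int64(102)), (242, np.int64(101)), (316, np.int64(92)), (317, np.int64(97)), (318, np.int64(105)), (319, np.int64(106)), (320, np.int64(106)), (321, np.int64(106)), (322, np.int64(105)), (323, np.int64(107)), (324, np.int64(115))]
```

View pics/w7.png

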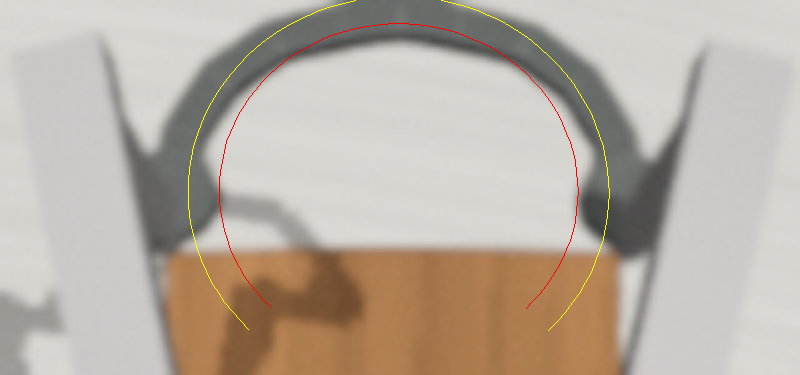

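The ring sits symmetric in the tool frame: knobs level with the ring point, lateral offset about 0, and 111.7 mm ahead of the TCP. I carry it over the axle.

>>> {"op": "carry_out", "data": {
  "deltas": [
    {"turn":[0,0,0],"slide":[3,-5,12],"grip":-1},
    {"turn":[0,0,0],"slide":[10,-10,42],"grip":-1},
    {"turn":[0,0,0],"slide":[20,-10,82],"grip":-1},
    {"turn":[0,0,0],"slide":[31,-10,125],"grip":-1},
    {"turn":[0,0,0],"slide":[41,-10,168],"grip":-1},
    {"turn":[0,0,0],"slide":[52,-10,211],"grip":-1},
    {"turn":[0,0,0],"slide":[62,-10,254],"grip":-1},
    {"turn":[0,0,0],"slide":[73,-10,297],"grip":-1},
    {"turn":[0,0,0],"slide":[83,-10,340],"grip":-1},
    {"turn":[0,0,0],"slide":[93,-10,380],"grip":-1},
    {"turn":[0,0,0],"slide":[99,-10,405],"grip":-1},
    {"turn":[0,0,0],"slide":[101.6,-10,415.3],"grip":-1}
  ]
}}

```text
time_s: 12.6
tcp_pos: [0.5134, -0.2375, 0.198]
orientation: [0.063, -0.704, 0.705, -0.062]
force: [-1.3, 0.5, -3.5]
finger_gap: 0.403
```

>>> {"op": "carry_out", "data": {
  "deltas": [
    {"turn":[0,0,0],"slide":[0,0,0],"grip":-1},
    {"turn":[0,0,0],"slide":[0,0,0],"grip":-1},
    {"turn":[0,0,0],"slide":[0,0,0],"grip":-1},
    {"turn":[0,0,0],"slide":[0,0,0],"grip":-1}
  ]
}}

```text
time_s: 13.0
tcp_pos: [0.5148, -0.2328, 0.1985]
orientation: [-0.064, 0.704, -0.704, 0.065]
force: [-0.2, -0.3, -2.0]
finger_gap: 0.408
```

```bash
cat >> h.py <<'E'
def ov(name,f=.1117,l=0.,h=.0403,ax=(.6242,-.2142)):
    s=r.get_state();T=wpose(s);rp=T[:3,:3]@[-f,h,l]+T[:3,3];u=T[:3,:3]
    d=np.r_[np.array(ax),.078]-rp
    print('T',T[:3,3].round(4),'yaxis',T[:3,1].round(4),'ring',rp.round(4),'to groove, tool mm',(u.T@d*1000).round(1),'F',s['force'].round(1),'tq',s['ft_torque'].round(2),'gap',round(s['finger_gap']*85,1),'t',s['time_s'])
    im=eyes.camera('wrist');np.save(name+'.npy',im);np.save(name+'T.npy',T)
    big=cv2.resize(im[0:110,200:360],None,fx=5,fy=5,interpolation=cv2.INTER_CUBIC)
    t=np.linspace(0,2*np.pi,60);c=np.c_[np.cos(t),np.sin(t)]
    for z,rad,col in((.115,.013,(255,0,0)),(.107,.018,(255,255,0)),(.081,.018,(0,255,255))):
        cv2.polylines(big,[((wproj(np.c_[c*rad+ax,np.full(60,z)],T)-[200,0])*5+2).astype(np.int32)],True,col,1)
    X=(c*.02)@np.array([[0,0,1],[1,0,0]])
    cv2.polylines(big,[((wproj((X+[-f,h,l])@u.T+T[:3,3],T)-[200,0])*5+2).astype(np.int32)],True,(0,255,0),1)
    save(name+'.png',big)
E
python3 -c "
from h import *
ov('w8')"
```

```text
T [ 0.5148 -0.2328  0.1985] yaxis [ 3.e-04  2.e-04 -1.e+00] ring [ 0.6247 -0.2125  0.1583] to groove, tool mm [ 0.8 80.3  1.6] F [-0.2 -0.3 -2. ] tq [-0.02  0.08  0.08] gap 34.6 t 13.0
```

View pics/w8.png

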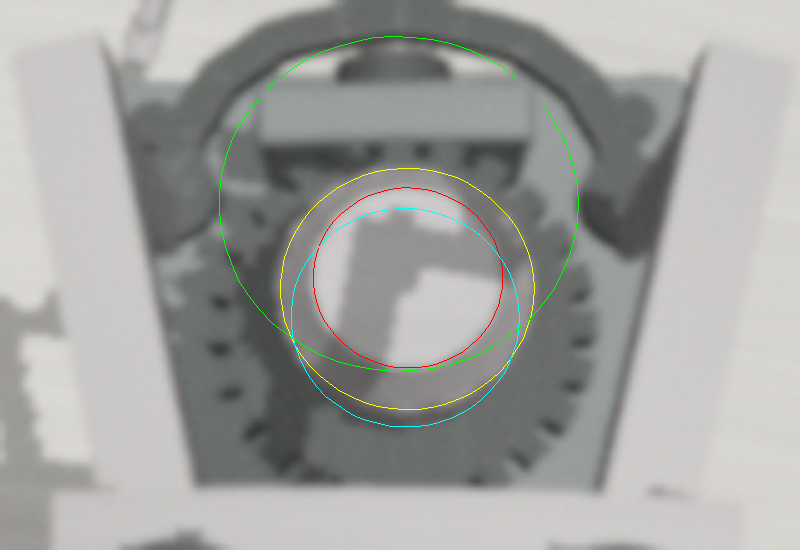

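The axle model and picture coincide, with the end face centred at (408,278). The ring is 1 to 2 mm off. I lower it to just above the axle end and let it settle.

>>> {"op": "carry_out", "data": {
  "deltas": [
    {"turn":[0,0,0],"slide":[0,10,0],"grip":-1},
    {"turn":[0,0,0],"slide":[0,20,0],"grip":-1},
    {"turn":[0,0,0],"slide":[0,28,0],"grip":-1},
    {"turn":[0,0,0],"slide":[0,33,0],"grip":-1},
    {"turn":[0,0,0],"slide":[0,33,0],"grip":-1},
    {"turn":[0,0,0],"slide":[0,33,0],"grip":-1},
    {"turn":[0,0,0],"slide":[0,33,0],"grip":-1},
    {"turn":[0,0,0],"slide":[0,33,0],"grip":-1}
  ]
}}

```text
time_s: 13.85
tcp_pos: [0.5149, -0.2344, 0.166]
orientation: [0.063, -0.704, 0.704, -0.064]
force: [-0.8, 1.1, -1.5]
finger_gap: 0.407
```

```bash
python3 -c "
from h import *
ov('w9',f=.112)
im=np.load('w9.npy');print(cv2.cvtColor(im,cv2.COLOR_RGB2GRAY)[0:14,279])
T=np.load('w9T.npy')
for F in(.131,.132,.133): print(F,wproj(T[:3,:3]@[-F,.0423,0]+T[:3,3],T))"
```

```text
T [ 0.5149 -0.2344  0.166 ] yaxis [ 1.1e-03 -6.0e-04 -1.0e+00] ring [ 0.6251 -0.2143  0.1258] to groove, tool mm [ 0.9 47.8 -0.3] F [-0.8  1.1 -1.5] tq [-0.    0.11 -0.03] gap 34.6 t 13.85
[107 108 110 115 120 116  98  81 106 139 155 157 158 157]
0.131 [[279.30752066   9.09098697]]
0.132 [[279.30519171   7.52132314]]
0.133 [[279.30283119   5.95692498]]
```

View pics/w9.png

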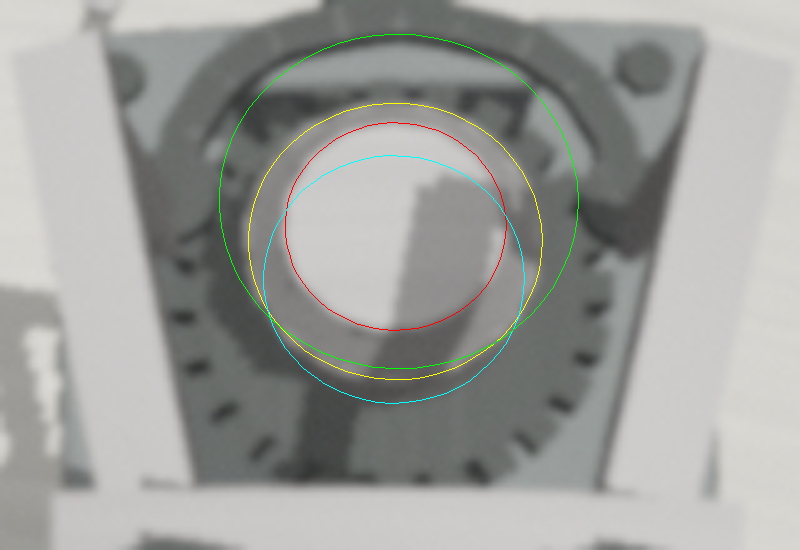

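The axle face is where the model puts it, at (396,226), and the ring's inner front edge at row 42 agrees with f = 111.5 mm. I now lower around the shaft.

>>> {"op": "carry_out", "data": {
  "deltas": [
    {"turn":[0,0,0],"slide":[0.6,3,-0.3],"grip":-1},
    {"turn":[0,0,0],"slide":[0.6,7,-0.3],"grip":-1},
    {"turn":[0,0,0],"slide":[0.6,11,-0.3],"grip":-1},
    {"turn":[0,0,0],"slide":[0.6,15,-0.3],"grip":-1},
    {"turn":[0,0,0],"slide":[0.6,19,-0.3],"grip":-1},
    {"turn":[0,0,0],"slide":[0.6,23,-0.3],"grip":-1},
    {"turn":[0,0,0],"slide":[0.6,26,-0.3],"grip":-1},
    {"turn":[0,0,0],"slide":[0.6,26,-0.3],"grip":-1},
    {"turn":[0,0,0],"slide":[0.6,26,-0.3],"grip":-1}
  ]
}}

```text
time_s: 14.8
tcp_pos: [0.514, -0.234, 0.1393]
orientation: [0.064, -0.704, 0.704, -0.064]
force: [0.5, -0.4, -2.2]
finger_gap: 0.406
```

```bash
python3 -c "
from h import *
ov('w10')"
```

```text
T [ 0.514  -0.234   0.1393] yaxis [ 1.e-04  0.e+00 -1.e+00] ring [ 0.6238 -0.2139  0.0991] to groove, tool mm [-0.3 21.1  0.3] F [ 0.5 -0.4 -2.2] tq [-0.02  0.05 -0.01] gap 34.5 t 14.8
```

>>> {"op": "carry_out", "data": {
  "deltas": [
    {"turn":[0,0,0],"slide":[-0.2,3,0.2],"grip":-1},
    {"turn":[0,0,0],"slide":[-0.2,6,0.2],"grip":-1},
    {"turn":[0,0,0],"slide":[-0.2,9,0.2],"grip":-1},
    {"turn":[0,0,0],"slide":[-0.2,12,0.2],"grip":-1},
    {"turn":[0,0,0],"slide":[-0.2,15,0.2],"grip":-1},
    {"turn":[0,0,0],"slide":[-0.2,17,0.2],"grip":-1},
    {"turn":[0,0,0],"slide":[-0.2,17,0.2],"grip":-1},
    {"turn":[0,0,0],"slide":[-0.2,17,0.2],"grip":-1}
  ]
}}

```text
time_s: 15.65
tcp_pos: [0.5142, -0.2342, 0.1223]
orientation: [0.064, -0.704, 0.704, -0.064]
force: [-0.3, -0.8, -1.9]
finger_gap: 0.407
```

```bash
python3 -c "
from h import *
ov('w11')"
```

```text
T [ 0.5142 -0.2342  0.1223] yaxis [ 1.e-04 -0.e+00 -1.e+00] ring [ 0.6241 -0.2141  0.082 ] to groove, tool mm [-0.1  4.   0.1] F [-0.3 -0.8 -1.9] tq [0.02 0.03 0.02] gap 34.6 t 15.65
```

>>> {"op": "carry_out", "data": {
  "deltas": [
    {"turn":[0,0,0],"slide":[0,1.5,0],"grip":-1},
    {"turn":[0,0,0],"slide":[0,3,0],"grip":-1},
    {"turn":[0,0,0],"slide":[0,3,0],"grip":-1},
    {"turn":[0,0,0],"slide":[0,3,0],"grip":-1}
  ]
}}

```text
time_s: 16.1
tcp_pos: [0.5141, -0.2342, 0.1193]
orientation: [-0.064, 0.704, -0.704, 0.064]
force: [-0.3, -1.1, -2.0]
finger_gap: 0.411
```

>>> {"op": "carry_out", "data": {
  "deltas": [
    {"turn":[0,0,0],"slide":[0,1,0],"grip":-1},
    {"turn":[0,0,0],"slide":[0,1.5,0],"grip":-1},
    {"turn":[0,0,0],"slide":[0,1.5,0],"grip":-1},
    {"turn":[0,0,0],"slide":[0,1.5,0],"grip":-1}
  ]
}}

```text
time_s: 16.5
tcp_pos: [0.5143, -0.2343, 0.1181]
orientation: [0.064, -0.704, 0.704, -0.064]
force: [-1.5, -0.7, -1.5]
finger_gap: 0.409
```

>>> {"op": "carry_out", "data": {
  "deltas": [
    {"turn":[0,0,0],"slide":[0,1,0],"grip":-1},
    {"turn":[0,0,0],"slide":[0,1.5,0],"grip":-1},
    {"turn":[0,0,0],"slide":[0,1.5,0],"grip":-1},
    {"turn":[0,0,0],"slide":[0,1.5,0],"grip":-1}
  ]
}}

```text
time_s: 16.9
tcp_pos: [0.5144, -0.2343, 0.1168]
orientation: [0.064, -0.704, 0.704, -0.064]
force: [-1.7, -0.8, -0.1]
finger_gap: 0.409
```

>>> {"op": "carry_out", "data": {
  "deltas": [
    {"turn":[0,0,0],"slide":[0,1.5,0],"grip":-1},
    {"turn":[0,0,0],"slide":[0,1.5,0],"grip":-1},
    {"turn":[0,0,0],"slide":[0,1.5,0],"grip":-1}
  ]
}}

```text
time_s: 17.2
tcp_pos: [0.5144, -0.2344, 0.1153]
orientation: [0.063, -0.704, 0.704, -0.064]
force: [-2.0, -0.5, 4.3]
finger_gap: 0.41
```

```bash
python3 -c "
from h import *
ov('w12')"
```

```text
T [ 0.5144 -0.2344  0.1153] yaxis [ 9.e-04 -4.e-04 -1.e+00] ring [ 0.6243 -0.2143  0.0751] to groove, tool mm [ 0.1 -2.9 -0.1] F [-2.  -0.5  4.3] tq [ 0.11 -0.06  0.05] gap 34.8 t 17.2
```

>>> {"op": "carry_out", "data": {
  "deltas": [
    {"turn":[0,0,0],"slide":[0,-1.5,0],"grip":-1},
    {"turn":[0,0,0],"slide":[0,-3,0],"grip":-1},
    {"turn":[0,0,0],"slide":[0,-3.7,0],"grip":-1},
    {"turn":[0,0,0],"slide":[0,-3.7,0],"grip":-1},
    {"turn":[0,0,0],"slide":[0,-3.7,0],"grip":-1},
    {"turn":[0,0,0],"slide":[0,-3.7,0],"grip":-1}
  ]
}}

```text
time_s: 17.85
tcp_pos: [0.5138, -0.234, 0.118]
orientation: [-0.064, 0.704, -0.704, 0.064]
force: [0.4, 0.6, -1.9]
finger_gap: 0.407
```

```bash
python3 -c "
from h import *
ov('w13')
G=lambda n:cv2.cvtColor(np.load(n+'.npy'),cv2.COLOR_RGB2GRAY).astype(np.float32)
a=G('w9');b=G('w13');c=G('w11');
for nm,(y0,y1,x0,x1) in dict(bridge=(96,112,215,345),lrod=(15,70,200,240),rrod=(15,70,320,362)).items():
  for k,B in(('w11',c),('w13',b)):
    print(nm,k,cv2.phaseCorrelate(a[y0:y1,x0:x1].copy(),B[y0:y1,x0:x1].copy(),cv2.createHanningWindow((x1-x0,y1-y0),cv2.CV_32F)))
print('front col',a[0:12,279],c[0:12,279],b[0:12,279])
big=cv2.imread('pics/w13.png')[:,:,::-1]
def crop(n):
    i=eyes.camera(n);u,v=proj(n,[.6,-.22,.09])[0].astype(int);return cv2.resize(i[v-35:v+35,u-47:u+47],(400,298),interpolation=cv2.INTER_CUBIC)
top=cv2.resize(big[:400],(600,300));top=np.hstack([top,np.zeros((300,200,3),np.uint8)])
save('fin.png',np.vstack([top,np.hstack([crop('scene'),crop('side')])]))"
```

```text
T [ 0.5138 -0.234   0.118 ] yaxis [-1.e-03  6.e-04 -1.e+00] ring [ 0.6237 -0.2138  0.0776] to groove, tool mm [-0.5 -0.4  0.5] F [ 0.4  0.6 -1.9] tq [ 0.01  0.12 -0.03] gap 34.6 t 17.85
bridge w11 ((0.6859718129104806, -0.51886516182436), 0.7373091401877226)
bridge w13 ((0.9535363771964285, 0.4042917656202851), 0.45927871421531397)
lrod w11 ((-0.8415560703670195, -0.0463240866659973), 0.3185979048411051)
lrod w13 ((0.389955449489527, -0.09150020893194721), 0.4141356851657232)
rrod w11 ((0.6602055100081472, -0.07488823606493611), 0.5542084739826344)
rrod w13 ((0.4057759307115809, -0.5834726384033608), 0.6104813116568106)
front col [107. 108. 110. 115. 120. 116.  98.  81. 106. 139. 155. 157.] [203. 203. 203. 201. 201. 200. 201. 202. 200. 200. 199. 200.] [200. 200. 201. 200. 200. 199. 198. 199. 199. 201. 201. 201.]
```

View pics/fin.png

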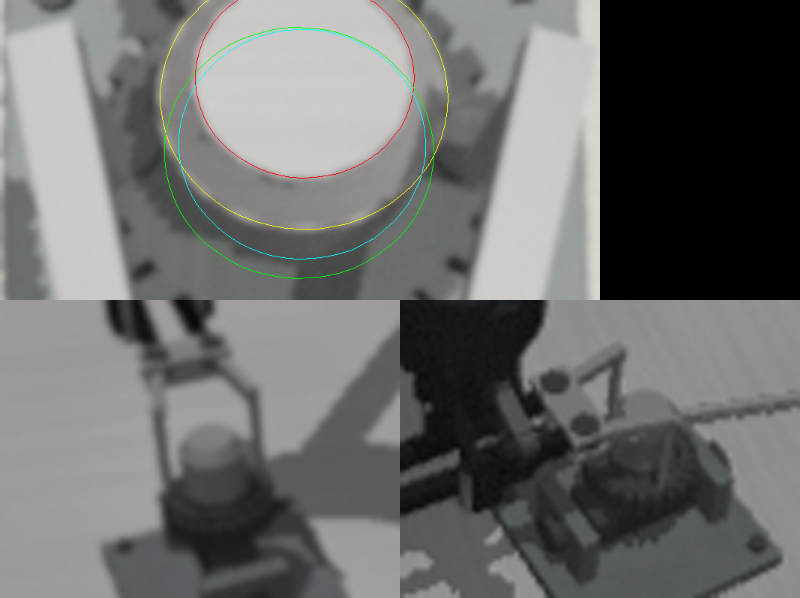

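>>> {"op": "carry_out", "data": {
  "deltas": [
    {"turn":[0,0,0],"slide":[0,-0.8,0],"grip":-1},
    {"turn":[0,0,0],"slide":[0,-0.8,0],"grip":-1},
    {"turn":[0,0,0],"slide":[0,-0.8,0],"grip":-1},
    {"turn":[0,0,0],"slide":[0,-0.8,0],"grip":-1},
    {"turn":[0,0,0],"slide":[0,-0.8,0],"grip":-1},
    {"turn":[0,0,0],"slide":[0,-0.8,0],"grip":-1},
    {"turn":[0,0,0],"slide":[0,-0.8,0],"grip":-1}
  ]
}}

```text
time_s: 18.7
tcp_pos: [0.5142, -0.2342, 0.1193]
orientation: [-0.064, 0.704, -0.704, 0.064]
force: [0.4, 0.2, -1.9]
finger_gap: 0.406
```

```bash
python3 -c "
from h import *
ov('w14')
a=np.load('w14.npy');
G=cv2.cvtColor(a,cv2.COLOR_RGB2GRAY)
print(G[36,222:262],G[36,296:340])"
```

```text
T [ 0.5142 -0.2342  0.1193] yaxis [ 1.e-04  0.e+00 -1.e+00] ring [ 0.6241 -0.2141  0.079 ] to groove, tool mm [-0.1  1.   0.2] F [ 0.4  0.2 -1.9] tq [0.02 0.13 0.03] gap 34.5 t 18.7
[202 201 190 164 126 102 100  99  99  98  97  94  88  83  79  76  74  75
  77  87 114 137 140 132 128 127 126 128 126 125 121 118 136 163 185 196
 198 200 200 199] [199 199 198 198 199 198 195 188 174 158 149 145 145 140 124 105  99 100
 104 111 111 106 104 107 110 114 115 117 117 114 107  94  85  80  76  78
  82  95 136 177 197 201 201 202]
```

>>> {"op": "carry_out", "data": {
  "deltas": [
    {"turn":[0,0,0],"slide":[0,0.5,0.1],"grip":-1},
    {"turn":[0,0,0],"slide":[0,0.5,0.1],"grip":-1},
    {"turn":[0,0,0],"slide":[0,0.5,0.1],"grip":-1},
    {"turn":[0,0,0],"slide":[0,0.5,0.1],"grip":-1},
    {"turn":[0,0,0],"slide":[0,0.5,0.1],"grip":-1}
  ]
}}

```text
time_s: 19.25
tcp_pos: [0.5142, -0.2343, 0.1188]
orientation: [0.064, -0.704, 0.704, -0.064]
force: [-0.0, -0.4, -1.3]
finger_gap: 0.409
```

```bash
python3 -c "
from h import *
ov('w15');ticket.job_done()"
```

```text
T [ 0.5142 -0.2343  0.1188] yaxis [ 1.e-04 -0.e+00 -1.e+00] ring [ 0.6241 -0.2142  0.0786] to groove, tool mm [-0.1  0.6  0. ] F [-0.  -0.4 -1.3] tq [-0.01  0.05 -0.06] gap 34.7 t 19.25
the job is handed in; nothing more can be done
```

I tilted the axle upright, took the black pliers from the rest and squeezed them. I then lowered the spread ring over the axle to the groove and handed the job in at about 19 s, with the pliers still held squeezed.

**Last checks:**
- **Axle:** it looked upright to within about 1° when I released it. I did not measure its tilt again after the ring touched the pulley.
- **Ring position:** by calculation the ring is within about 0.2 mm of the axle's axis. It sits about 0.5 mm above the groove's middle, and the tool is level.
- **Contact:** I saw no side contact. The wrist force at the end is about the weight of the pliers.
- **Grip:** it is firm and steady. The gripper reads about 35 mm where squeezed handles should be 39 mm, but the 36 mm axle also read low (34 mm), so I put it down to reading bias.

**What went wrong or stayed unsure:**
- **Uprighting:** it took three closings. On the first, the fingertips touched the tilted pulley with about 25 N upward and 20 N sideways. On the second, they slipped up the axle's cone.
- **Feeling for the pulley:** I pressed the ring lightly on the pulley (about 6 N) to find its height, then raised it. This may have tilted the pliers slightly in the grip.
- **Ring level:** this rests on the tool pose and the pictures, not on a direct measurement.

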